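# Check the slant gauge on its domed block

### The arm

A 6-joint arm with a two-finger parallel gripper is mounted at the origin on the work surface; the furniture and walls round the work are solid. World frame = base frame: x ahead of the robot, y to its left, z up, the work surface at z = 0. Lengths are in m, angles in degrees, forces in N, time in s.
With the tool pointing down it reaches from about 0.35 to 0.875 m from the base axis. Payload 4.2 kg.
Tool frame: the origin (TCP) lies between the finger pads, 19 mm behind the fingertips; this is the grasp point; z points along the fingers, y is the line along which they close (so a half turn about z gives the same grasp; the last joint's range is limited). The gripper opens to 87 mm and grips with 3 to 60 N. Pads are 19 mm wide; open, the fingers measure 117 mm over their backs; the gripper's body (75 mm by 190 mm) begins 51 mm behind the grasp point.
Start: joints at [-53.537, 22.042, 0.453, 0, -68.411, -14.817], TCP at [0.231, -0.581, 0.241] pointing down, gripper open.
Joint ranges: [-179.83, 179.83], [-69.29, 118.12], [-61.27, 80.66], [-181.25, 117.63], [-171.15, -9.14], [-177.46, 177.46]. Speed limits (degrees/s): [159.86, 159.86, 180, 180, 180, 180].

### API

Orientations are given as a 3x3 rotation matrix whose columns are the frame's x, y, z axes.
In Python, from station import r gives the robot as it stands.
- The arm moves only by the tool servo_tool, never from a script. Its argument "commands" is a list that holds one entry, the list of rows, each a list of 7 numbers: the closure, from 0 (fully open) to 1 (shut), then the shift along the tool's x, y, z in mm, then the turn, a rotation vector about the tool's x, y, z in rad. In form: [[[claw, x, y, z, ax, ay, az], ...]]. A call has exactly 5 rows; each row is the pose to reach, as a shift and turn from the pose commanded when the call began, along the tool's axes at that moment; what a row does not reach only later rows make up. A row lasts 1/10 s, in which the tool goes at most 50 mm and 8.59 degrees, less where a joint would pass 70% of its speed; a pose out of reach is approached as far as the arm can. A call with a gripper value outside its range is refused whole. The fingers move at their own pace and stop on an object; the grip force is fixed at half the most. Time passes only in rows, so rows that repeat a pose let the fingers close, or fill a call up. It gives the time, the measured TCP pose, the force, the opening and the grip force at its end, in the units of the state.
- r.sense(): the state, without advancing time (a new reading comes with each control period).
- r.capture(name): name is "scene" or "top"; returns a dict with "pixels" (480x640x3 uint8, red, green, blue), "camera_matrix" (3x3 intrinsics, pixels), "R" (3x3) and "t" (3): a world point X has camera coordinates R X + t. Camera axes: x right, y down, z forward; pixel columns grow to the right and rows downward; lengths in m; the calibration is good to about 2 mm. A picture is of the moment at which its call begins. There is no depth.
- r.finish_job(): hands the job in; it is judged then, once.
The state is a dict: "time_s": time; "joints": joint angles; "joint_velocities": joint speeds; "effort": joint torques, N m; "tcp_pos": TCP position; "ee_rot": TCP orientation; "wrist_force": force on the tool from outside, world axes, zero at the start; "moment": the same for the moment, N m; "gripper_width": opening from 0.0 (shut) to 1.0 (fully open); "gripper_force": force on a finger pad.
Only numpy, scipy, OpenCV 4.12 (cv2) and the standard library are available. Lean on these libraries where they do the work, as an engineer would, in place of code of your own. Each camera call takes 0.05 s, during which the arm holds its last target. There are 200 camera calls.

### The job

Check the slant gauge for the sedimentation racks: first press the domed cap of the check block down until it is fully home, and only then pick the gauge up by its grip and stand the middle of its foot gently on the cap. Rock the gauge sideways on the cap until its hanging pointer settles between the prongs of the forked set mark, and finish while still holding it there, foot on the cap and pointer at rest. Leave everything else where it stands.

Things in the scene. Friction and masses are not known exactly. Their poses are not given: they have to be found in the camera images.
- gauge: loose slant gauge, about 0.4 kg, 44 x 126 x 222 mm (x, y, z). Origin: centre of the flat underside of its foot (aluminium bar 44 x 116 x 14 mm); z up, y along the foot, x normal to the dial. The dial, a white round-topped plate 8 mm thick and 126 mm wide, looks to the gauge's -x, at the start towards the robot's left side (yaw -1.0 to -0.4 rad)
- gauge_grip (a point): middle of the gauge's grip, at (0, 0, 200 mm) of the gauge: a grey ribbed block on top, 20 mm thick along x, 34 mm along y, 44 mm high. Take it from above, fingers closing along the gauge's x, TCP at this point. The pointer's pivot boss, at z 145 mm, stands out 14 mm in front and is clear of the fingers
- pointer (a joint): black needle 90 mm long with a round steel bob, hanging freely in front of the dial, turning about the gauge's x axis through (0, 0, 145 mm). 0 rad when the gauge stands upright; positive: tip to the gauge's +y; reads +a when the gauge is rolled by -a about its own x (top leaning to its own +y). Period about 0.55 s, settles in 1 to 2 s
- pointer_tip (a point): the pointer's tip, 90 mm from the pivot, 11 mm in front of the dial plate's mid-plane; z axis along the needle, up to the pivot
- set_mark (a joint): angle of the set mark, measured as for the pointer; between 0.17 and 0.38 rad, fixed during the job. The pointer is on the mark when both joints read the same
- mark (a point): the middle of the set mark: a black U-shaped fork, 22 mm wide with a 14 mm gap, open to the pivot, low on the dial; this point lies 90 mm from the pivot where the pointer's tip is when it is on the mark (11 mm in front of the plate's mid-plane)
- check_block: fixed steel check block: foot plate 86 x 86 x 8 mm carrying a 62 x 62 mm body, 31 mm high in all. It and everything else here stand on the bench top at world z = 5 mm. Origin: centre of its underside; z up
- cap (a joint): how far the cap is pushed into the block, m: starts at 0 to 0.002, fully home at 0.008, when the underside of its collar meets the block's top. It resists with about 6 N of friction and stays where it is pushed
- cap_top (a point): highest point of the aluminium domed cap in the middle of the block: a round stud of 36 mm diameter with a hemispherical top of 18 mm radius and a 50 mm collar. This point is 65 mm above the bench top when the cap's joint reads 0, 57 mm when it is home; the dome's centre lies 18 mm below it
- saline_bottle: bystander: small white bottle with a screw cap, 47 x 48 x 84 mm, origin under its centre
- gauze_pack: bystander: flat packet, 71 x 126 x 18 mm, origin under its centre
- strip_box: bystander: upright carton, 49 x 63 x 92 mm, origin under its centre
- marker: bystander: lying marker pen, 17 x 135 x 16 mm, origin under its centre

How it is judged:
By the outcome, as a careful person would: the job done as asked, in the order asked, and still so for the second after the job is handed in, while the arm keeps its last pose, push and grip.
It also fails if it takes over 67 s, if anything falls off the work surface, if the arm or the gripper's body presses on something with over 40 N, if the wrist force passes 120 N, or if a joint passes its speed limit or range.

## Working session

There is one attempt and no reset: what is moved stays moved. The work goes in short steps, Python scripts to look and compute and a tool call to move; the robot and the scene stay as the last step left them, time stands still between calls to the robot, and variables do not carry over. Pictures are saved under pics/ and viewed, at most 10 in all, crops included, and the job is handed in when it is done.

Besides the shell and the picture viewer there is one more tool, called after "Request:" as a command line: name --argument value ..., lists and objects as JSON in quotes. servo_tool: Moves the arm, as the interface text tells. Its arguments: {"type":"object","properties":{"commands":{"type":"array","items":{"type":"array","items":{"type":"array","items":{"type":"number"}}}}},"required":["commands"]}

```bash
ls; mkdir -p pics; cat > h.py <<'E'
import numpy as np, cv2
from station import r
def cap(n,save=None):
    c=r.capture(n); im=c["pixels"][:,:,::-1].copy()
    if save: cv2.imwrite("pics/"+save,im)
    return c,im
def ray(c,u,v):
    K,R,t=map(np.array,(c["camera_matrix"],c["R"],c["t"]))
    d=R.T@np.linalg.solve(K,[u,v,1.]); return -R.T@t,d
def onplane(c,u,v,z):
    o,d=ray(c,u,v); return o+d*(z-o[2])/d[2]
def proj(c,X):
    K,R,t=map(np.array,(c["camera_matrix"],c["R"],c["t"])); p=K@(R@np.array(X)+t); return p[:2]/p[2]
E
python3 - <<'E'
from h import *
for n in("scene","top"):
    c,im=cap(n,n+"0.png"); print(n,ray(c,320,240),c["camera_matrix"][0])
s=r.sense();print(s)
E
```

```text
pics
scene (array([0.10283362, 1.00987838, 0.67469054]), array([ 0.35229072, -0.6959872 , -0.62578824])) [550.11997162   0.         316.19516562]
top (array([0.30722147, 0.43201485, 1.03942561]), array([ 0.13125343, -0.01892474, -0.99121688])) [565.08722384   0.         314.51261262]
{'time_s': 0.1, 'joints': array([-5.35353181e+01,  2.20851045e+01,  3.87749477e-01, -2.46840604e-02,
       -6.84123060e+01, -1.48166041e+01]), 'joint_velocities': array([-0.12129092, -0.15096515,  0.23589404,  0.12770385,  0.08597197,
        0.11047474]), 'effort': array([-1.15779567e-03, -3.91689026e+01,  1.87935913e+01,  4.23205867e+00,
        1.34091714e-02, -7.24280267e-05]), 'tcp_pos': array([ 0.23039223, -0.58044044,  0.24028475]), 'ee_rot': array([[-9.29525822e-01, -3.68756129e-01, -8.15319958e-04],
       [-3.68757016e-01,  9.29524128e-01,  1.77730050e-03],
       [ 1.02469120e-04,  1.95270166e-03, -9.99998088e-01]]), 'wrist_force': array([-0.25215901, -0.0409969 ,  0.06316048]), 'moment': array([ 0.00748751, -0.05464668, -0.01075573]), 'gripper_force': 0.0, 'gripper_width': 1.0015631265873963}
```

View pics/scene0.png

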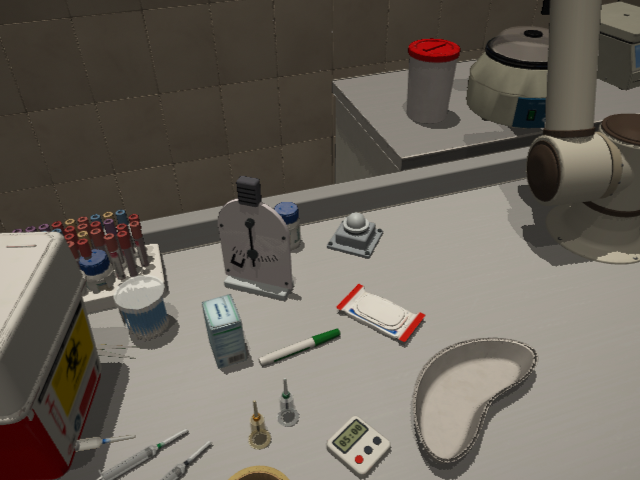

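View pics/top0.png

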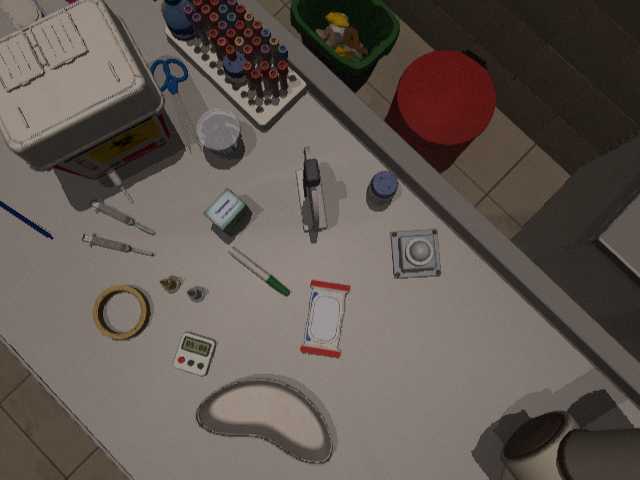

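Scene view: the gauge stands with its grip at about (248,190), the fork at (238,256) on the dial's left (+y), and the cap at (356,222). Top view: grip at (312,170), gauge foot from (298,170) to (325,230), and dome at (419,250). I'll zoom in to get exact pixels.

```bash
python3 - <<'E'
from h import *
t=cv2.imread("pics/top0.png"); s=cv2.imread("pics/scene0.png")
def z(im,x,y,w,h,k): return cv2.resize(im[y:y+h,x:x+w],None,fx=k,fy=k,interpolation=cv2.INTER_CUBIC)
a=z(t,280,140,66,100,4)   # 264x400
b=z(t,384,222,64,64,4)
d=z(s,210,170,100,140,4)
o=np.zeros((560,800,3),np.uint8); o[:400,:264]=a; o[:256,270:526]=b; o[260:260+300,264:400]=0
o[:560,400:800]=d; o[:256,270:400]=b[:,:130]; 
o[300:556,270:400]=b[:,126:256]
cv2.imwrite("pics/z.png",o)
E
```

```text
(no output)
```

View pics/z.png

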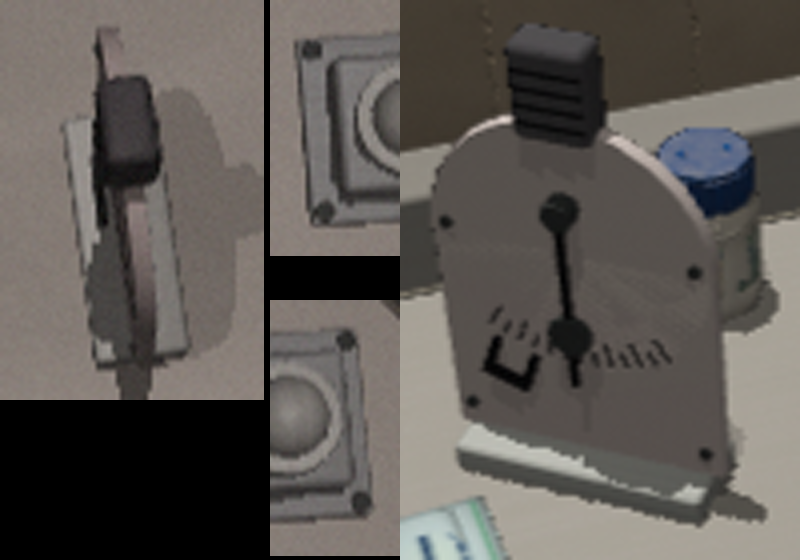

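The zoom gives these top-view pixels: foot corners (296.3,170.5), (304.3,230) and (327,227.5), grip top centre (312.2,170.5), dome centre (420,250.4). In the scene view the pivot is at (249.8,223.3) and the fork centre is near (238,261.5).

```bash
python3 - <<'E'
from h import *
t=r.capture("top"); s=r.capture("scene")
P=lambda u,v,z:onplane(t,u,v,z)
a,b,c=P(296.25,170.5,.019),P(304.25,230,.019),P(327,227.5,.019)
print("foot",a,b,c,np.linalg.norm(a-b),np.linalg.norm(c-b),"ctr",(a+c)/2)
y=(a-b)[:2]; print("yaw cand",np.arctan2(-y[0],y[1]), "from short", np.arctan2((c-b)[1],(c-b)[0]))
print("griptop",P(312.2,170.5,.227))
print("dome",P(420,250.4,.052))
q=[P(*p,.013) for p in((391,232),(392.5,277.5),(438.75,230),(440.75,276))]; print("block",np.mean(q,0),np.linalg.norm(q[0]-q[1]),np.linalg.norm(q[0]-q[2]))
# dome in scene
g=cv2.cvtColor(s["pixels"][200:250,325:390],cv2.COLOR_RGB2GRAY)
g=cv2.resize(g,None,fx=4,fy=4,interpolation=cv2.INTER_CUBIC)
k=cv2.HoughCircles(g,cv2.HOUGH_GRADIENT,1.5,20,param1=80,param2=25,minRadius=25,maxRadius=60); print([ (325+x/4,200+y/4,rr/4) for x,y,rr in (k[0][:3] if k is not None else [])])
d=P(420,250.4,.052)
for z in(.044,.052,.060): print("scene proj dome centre",z,proj(s,P(420,250.4,z)))
# mark angle in dial plane
G=(a+c)/2
for yaw in (np.arctan2(-y[0],y[1]),):
    n=np.array([np.cos(yaw),np.sin(yaw),0]); ey=np.array([-n[1],n[0],0]);p0=G-n*.011
    def I(u,v):
        o,dd=ray(s,u,v); X=o+dd*((p0-o)@n)/(dd@n); return np.array([(X-G)@ey,X[2]-.005])*1000
    f=lambda u,v:I(210+(u-400)/4,170+v/4)
    pv=f(559,213)
    for nm,p in dict(pivot=(559,213),tip=(576,386),mark=(513,366)).items():
        w=f(*p); print(nm,w, "ang",np.arctan2(w[0]-pv[0],pv[1]-w[1]), np.hypot(*(w-pv)))
print(r.sense()["time_s"])
E
```

```text
foot [0.5722274  0.45596753 0.019     ] [0.46080837 0.44121273 0.019     ] [0.4653623  0.39964214 0.019     ] 0.11239174610600479 0.041819280463991575 ctr [0.51879485 0.42780484 0.019     ]
yaw cand -1.4391361215154677 from short -1.4616843930453687
griptop [0.51819539 0.427572   0.227     ]
dome [0.41918966 0.23708507 0.052     ]
block [0.41745878 0.23732786 0.013     ] 0.08362703181434974 0.0881371627764334
[(np.float32(354.4375), np.float32(221.9375), np.float32(11.05)), (np.float32(361.5625), np.float32(221.1875), np.float32(13.525)), (np.float32(358.1875), np.float32(225.3125), np.float32(14.762501))]
scene proj dome centre 0.044 [354.88106728 223.74173938]
scene proj dome centre 0.052 [355.11178084 220.93912516]
scene proj dome centre 0.06 [355.34534697 218.10185914]
pivot [ -1.01879603 146.79209026] ang 0.0 0.0
tip [ 0.05985897 55.1676048 ] ang 0.011772018841444633 91.63083450912667
mark [28.99971416 58.47347172] ang 0.32763883544276823 93.2807018390103
0.2
```

```bash
cat >> h.py <<'E'
from scipy.spatial.transform import Rotation as Ro
def down(yaw_y, a=0):
    """tool down, tool y at heading yaw_y (rad); leaned by roll a about tool y"""
    y=np.array([np.cos(yaw_y),np.sin(yaw_y),0]); z=np.array([0,0,-1.]); x=np.cross(y,z)
    return Ro.from_rotvec(a*y).as_matrix()@np.c_[x,y,z]
def to(p,R=None,st=None):
    st=st or r.sense(); R0=np.array(st["ee_rot"]); p0=np.array(st["tcp_pos"])
    R=R0 if R is None else R
    return np.round(R0.T@(np.array(p)-p0)*1000,1), np.round(Ro.from_matrix(R0.T@R).as_rotvec(),4)
E
python3 - <<'E'
from h import *
t=r.capture("top"); s=r.capture("scene")
print("base",proj(t,[0,0,0]),proj(s,[0,0,0]))
for z in(0,.1,.2,-.4): print(z,"redlid top",onplane(t,440,110,z),"scene lid",onplane(s,433,50,z))
print("ridge near", onplane(t,430,180,.03),onplane(t,600,350,.03), onplane(s,380,195,.03))
Y=-1.443+np.pi
for p in([.46,-.25,.24],[.419,.237,.2]): print(p,to(p,down(Y)))
E
```

```text
base [555.49706873 490.46560649] [597.67348664 232.1674975 ]
0 redlid top [0.69603907 0.18086431 0.        ] scene lid [ 0.5961925  -0.84144715  0.        ]
0.1 redlid top [0.6586321  0.20502675 0.1       ] scene lid [ 0.52306877 -0.56705091  0.1       ]
0.2 redlid top [0.62122514 0.22918918 0.2       ] scene lid [ 0.44994504 -0.29265466  0.2       ]
-0.4 redlid top [ 0.84566694  0.08421457 -0.4       ] scene lid [ 0.88868742 -1.93903214 -0.4       ]
ridge near [0.55137937 0.21079719 0.03      ] [ 0.24429532 -0.08041852  0.03      ] [0.41973736 0.10469229 0.03      ]
[0.46, -0.25, 0.24] (array([-335.3,  222.8,    1. ]), array([ 7.0e-04, -2.0e-04,  2.5e-01]))
[0.419, 0.237, 0.2] (array([-476.8,  690.5,   41.4]), array([ 7.0e-04, -2.0e-04,  2.5e-01]))
```

Request:
servo_tool --commands '[[[1,0,0,-42,0,0,0.05],[1,0,0,-84,0,0,0.1],[1,0,0,-126,0,0,0.15],[1,0,0,-168,0,0,0.2],[1,0,0,-210,0,0,0.25]]]'

```text
time_s: 0.8
tcp_pos: [0.2303, -0.5805, 0.4532]
ee_rot: [[-0.992, -0.125, 0.0], [-0.125, 0.992, -0.0], [-0.0, -0.0, -1.0]]
wrist_force: [0.9, -0.5, 0.8]
gripper_width: 0.635
gripper_force: 0.0
```

Request:
servo_tool --commands '[[[1,-32,37,0,0,0,0],[1,-64,74,0,0,0,0],[1,-96,111,0,0,0,0],[1,-128,148,0,0,0,0],[1,-160,185,0,0,0,0]]]'

```text
time_s: 1.3
tcp_pos: [0.3662, -0.3752, 0.4514]
ee_rot: [[-0.992, -0.127, 0.0], [-0.127, 0.992, -0.0], [-0.0, -0.0, -1.0]]
wrist_force: [1.3, -0.2, 0.8]
gripper_width: 0.17
gripper_force: 0.0
```

Request:
servo_tool --commands '[[[1,-40,20,0,0,0,0],[1,-70,60,0,0,0,0],[1,-100,100,0,0,0,0],[1,-125,145,0,0,0,0],[1,-140,190,0,0,0,0]]]'

```text
time_s: 1.8
tcp_pos: [0.4813, -0.1687, 0.4505]
ee_rot: [[-0.992, -0.128, -0.001], [-0.128, 0.992, 0.0], [0.001, 0.0, -1.0]]
wrist_force: [0.8, -0.6, 0.0]
gripper_width: 0.003
gripper_force: 0.0
```

Request:
servo_tool --commands '[[[1,2,49,0,0,0,0],[1,4,98,0,0,0,0],[1,6,147,0,0,0,0],[1,8,196,0,0,0,0],[1,10,245,0,0,0,0]]]'

```text
time_s: 2.3
tcp_pos: [0.4382, 0.0727, 0.4516]
ee_rot: [[-0.992, -0.127, 0.001], [-0.127, 0.992, 0.001], [-0.001, 0.0, -1.0]]
wrist_force: [1.1, 1.3, 0.6]
gripper_width: 0.005
gripper_force: 0.0
```

Request:
servo_tool --commands '[[[1,0,40,20,0,0,0],[1,-1,80,40,0,0,0],[1,-1,120,60,0,0,0],[1,-2,160,80,0,0,0],[1,-2,165,125,0,0,0]]]'

```text
time_s: 2.8
tcp_pos: [0.4211, 0.2393, 0.3278]
ee_rot: [[-0.991, -0.132, 0.006], [-0.132, 0.991, 0.005], [-0.007, 0.004, -1.0]]
wrist_force: [0.2, 0.1, -0.1]
gripper_width: 0.008
gripper_force: 0.0
```

Request:
servo_tool --commands '[[[1,0,0,45,0,0,0],[1,0,0,90,0,0,0],[1,0,0,135,0,0,0],[1,0,0,180,0,0,0],[1,0,0,180,0,0,0]]]'

```text
time_s: 3.3
tcp_pos: [0.4168, 0.2318, 0.1411]
ee_rot: [[-0.992, -0.126, -0.01], [-0.126, 0.992, -0.009], [0.011, -0.008, -1.0]]
wrist_force: [0.1, -0.6, 0.4]
gripper_width: 0.006
gripper_force: 0.0
```

```bash
python3 - <<'E'
from h import *
s=r.sense(); print(s["tcp_pos"],s["wrist_force"],to([.419,.237,.1],down(-1.443+np.pi)))
c,im=cap("scene","s1.png"); c2,im2=cap("top","t1.png")
tip=np.array(s["tcp_pos"])+.019*np.array(s["ee_rot"])[:,2]
u=proj(c,tip); print("tip proj",u,proj(c2,tip))
z=lambda im,x,y,w,h:cv2.resize(im[y:y+h,x:x+w],None,fx=4,fy=4,interpolation=cv2.INTER_CUBIC)
cv2.imwrite("pics/z1.png",np.hstack([z(im,310,150,100,110),z(im2,370,190,100,110)]))
E
```

```text
[0.41679552 0.23183415 0.14106103] [ 0.13623776 -0.55815331  0.40701074] (array([-3.3,  5.2, 41. ]), array([-0.0078, -0.0112, -0.0013]))
tip proj [358.7583504  188.74754285] [431.64492501 247.12677626]
```

View pics/z1.png

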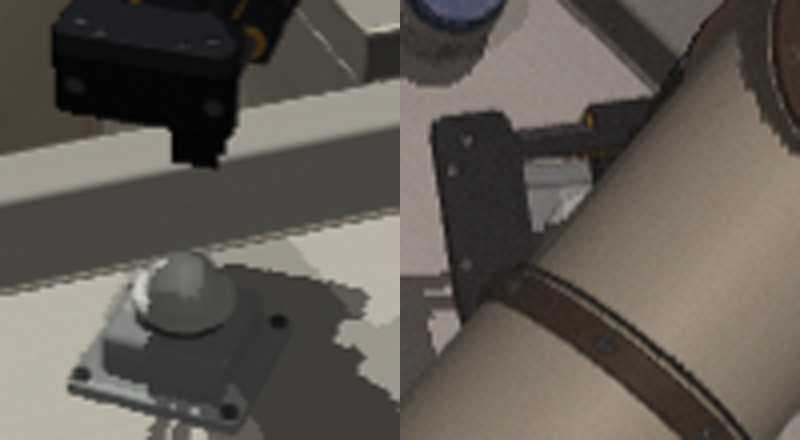

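The closed fingertips hang above the dome (scene about (359,190)) where projection puts them, and the dome centre is near (355,222). I'll align and lower.

Request:
servo_tool --commands '[[[1,0,0,0,0,0,0],[1,0,0,15,0,0,0],[1,0,0,25,0,0,0],[1,0,0,32,0,0,0],[1,0,0,32,0,0,0]]]'

```text
time_s: 3.9
tcp_pos: [0.4201, 0.2348, 0.1142]
ee_rot: [[-0.992, -0.127, -0.0], [-0.127, 0.992, -0.0], [0.0, -0.0, -1.0]]
wrist_force: [-0.1, -0.7, -0.1]
gripper_width: 0.005
gripper_force: 0.0
```

```bash
python3 - <<'E'
from h import *
s=r.sense(); print(s["tcp_pos"],s["wrist_force"],to([.419,.237,.090],down(-1.443+np.pi)))
E
```

```text
[0.42005109 0.23481968 0.11420091] [-0.12384813 -0.67541991 -0.08384439] (array([ 0.8,  2.3, 24.2]), array([-0.0003, -0.0003, -0.    ]))
```

Request:
servo_tool --commands '[[[1,1,2,10,0,0,0],[1,1,2,17,0,0,0],[1,1,2,22,0,0,0],[1,1,2,25,0,0,0],[1,1,2,28,0,0,0]]]'

```text
time_s: 4.4
tcp_pos: [0.4189, 0.2367, 0.0863]
ee_rot: [[-0.992, -0.128, -0.0], [-0.128, 0.992, -0.001], [0.0, -0.001, -1.0]]
wrist_force: [-2.2, -1.4, 6.8]
gripper_width: 0.004
gripper_force: 3.1
```

Request:
servo_tool --commands '[[[1,0,0,1,0,0,0],[1,0,0,2,0,0,0],[1,0,0,3,0,0,0],[1,0,0,3,0,0,0],[1,0,0,3,0,0,0]]]'

```text
time_s: 4.9
tcp_pos: [0.4189, 0.2367, 0.0837]
ee_rot: [[-0.992, -0.128, 0.0], [-0.128, 0.992, -0.0], [-0.0, -0.0, -1.0]]
wrist_force: [-1.4, -2.0, 4.4]
gripper_width: 0.006
gripper_force: 2.6
```

Contact at about 6 N, so the cap is moving. I'll keep pushing until it stops.

Request:
servo_tool --commands '[[[1,0,0,1,0,0,0],[1,0,0,2,0,0,0],[1,0,0,2.5,0,0,0],[1,0,0,3,0,0,0],[1,0,0,3,0,0,0]]]'

```text
time_s: 5.4
tcp_pos: [0.4189, 0.2367, 0.0808]
ee_rot: [[-0.992, -0.128, 0.0], [-0.128, 0.992, -0.0], [0.0, -0.0, -1.0]]
wrist_force: [-2.7, -1.0, 7.5]
gripper_width: 0.007
gripper_force: 3.3
```

Request:
servo_tool --commands '[[[1,0,0,0.5,0,0,0],[1,0,0,0.8,0,0,0],[1,0,0,1,0,0,0],[1,0,0,1,0,0,0],[1,0,0,1,0,0,0]]]'

```text
time_s: 5.9
tcp_pos: [0.419, 0.2367, 0.0806]
ee_rot: [[-0.992, -0.128, 0.0], [-0.128, 0.992, -0.0], [-0.0, -0.0, -1.0]]
wrist_force: [-4.5, -2.0, 12.6]
gripper_width: 0.005
gripper_force: 6.3
```

Request:
servo_tool --commands '[[[1,0,0,0.5,0,0,0],[1,0,0,1,0,0,0],[1,0,0,1,0,0,0],[1,0,0,1,0,0,0],[1,0,0,1,0,0,0]]]'

```text
time_s: 6.4
tcp_pos: [0.419, 0.2367, 0.0804]
ee_rot: [[-0.992, -0.128, 0.001], [-0.128, 0.992, -0.0], [-0.001, -0.0, -1.0]]
wrist_force: [-6.2, -3.1, 18.7]
gripper_width: 0.005
gripper_force: 9.3
```

The cap has stopped at tip z about 0.0615 and the force climbs stiffly to 19 N, so it is home. Now up, open, and over to the gauge.

Request:
servo_tool --commands '[[[1,0,0,-20,0,0,0],[0.5,0,0,-65,0,0,0],[0,0,0,-115,0,0,0],[0,0,0,-165,0,0,0],[0,0,0,-215,0,0,0]]]'

```text
time_s: 6.9
tcp_pos: [0.4187, 0.2366, 0.2953]
ee_rot: [[-0.992, -0.127, 0.001], [-0.127, 0.992, 0.001], [-0.001, 0.001, -1.0]]
wrist_force: [0.4, 0.6, -0.8]
gripper_width: 0.285
gripper_force: 0.0
```

Request:
servo_tool --commands '[[[0,-25,35,0,0,0,0],[0,-50,70,0,0,0,0],[0,-75,105,0,0,0,0],[0,-100,140,0,0,0,0],[0,-123,177,0,0,0,0]]]'

```text
time_s: 7.4
tcp_pos: [0.5193, 0.4295, 0.2926]
ee_rot: [[-0.992, -0.127, 0.0], [-0.127, 0.992, 0.0], [-0.0, 0.0, -1.0]]
wrist_force: [0.3, 1.1, 0.2]
gripper_width: 0.739
gripper_force: 0.0
```

Request:
servo_tool --commands '[[[0,0,0,0,0,0,0],[0,0,0,0,0,0,0],[0,0,0,0,0,0,0],[0,0,0,0,0,0,0],[0,0,0,0,0,0,0]]]'

```text
time_s: 7.9
tcp_pos: [0.5181, 0.4272, 0.2944]
ee_rot: [[-0.992, -0.127, 0.001], [-0.127, 0.992, 0.001], [-0.001, 0.001, -1.0]]
wrist_force: [-0.0, 0.6, 0.2]
gripper_width: 0.993
gripper_force: 0.0
```

```bash
python3 - <<'E'
from h import *
s=r.sense(); print(s["tcp_pos"],to([.5185,.4277,.205],down(-1.443+np.pi)))
c,im=cap("scene","s2.png"); c2,im2=cap("top","t2.png")
tip=np.array(s["tcp_pos"])+.019*np.array(s["ee_rot"])[:,2]
print("tip proj",proj(c,tip),proj(c2,tip),"grip top",proj(c,[.5185,.4277,.227]),proj(c2,[.5185,.4277,.227]))
# dome centre at home: z=.044, circle in both
for nm,cc,z in(("scene",c,.044),("top",c2,.044)):
    u,v=proj(cc,[.419,.237,z]); x,y=int(u)-25,int(v)-25
    g=cv2.resize(cv2.cvtColor(cc["pixels"][y:y+50,x:x+50],cv2.COLOR_RGB2GRAY),None,fx=4,fy=4,interpolation=cv2.INTER_CUBIC)
    k=cv2.HoughCircles(g,cv2.HOUGH_GRADIENT,1.5,20,param1=80,param2=25,minRadius=28,maxRadius=60)
    print(nm,(u,v),[(x+a/4,y+b/4,q/4) for a,b,q in k[0][:3]] if k is not None else None)
z=lambda im,x,y,w,h:cv2.resize(im[y:y+h,x:x+w],None,fx=3,fy=3,interpolation=cv2.INTER_CUBIC)
cv2.imwrite("pics/z2.png",np.hstack([z(im,200,130,120,190),z(im2,260,90,140,190)]))
E
```

```text
[0.51812833 0.42716238 0.29444469] (array([-0.3,  0.4, 89.4]), array([ 0.0011,  0.0011, -0.0005]))
tip proj [245.32292951 151.06173537] [312.64698722 161.7066934 ] grip top [247.94931125 179.31477731] [312.11270747 170.2986405 ]
scene (np.float64(355.0969444715521), np.float64(224.32039681283712)) [(np.float32(354.1875), np.float32(224.6875), np.float32(11.05)), (np.float32(363.1875), np.float32(226.5625), np.float32(14.762501)), (np.float32(357.9375), np.float32(221.3125), np.float32(12.7))]
top (np.float64(419.17692795824934), np.float64(251.01556211232517)) [(np.float32(420.0625), np.float32(251.3125), np.float32(14.35)), (np.float32(419.6875), np.float32(256.5625), np.float32(14.762501)), (np.float32(415.9375), np.float32(248.3125), np.float32(14.762501))]
```

View pics/z2.png

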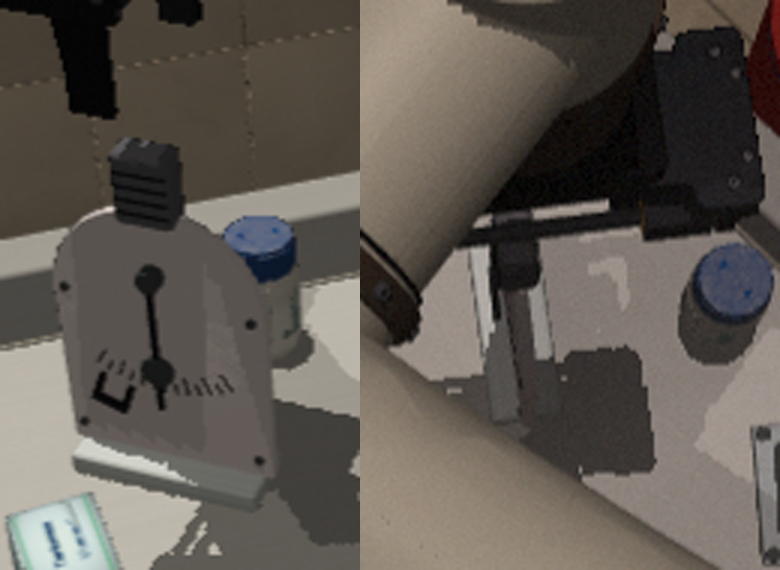

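Gripper is straddling the grip as planned (fingers above the ribbed block, scene ~(246,178) grip top; top view beam square to the gauge), and the dome has dropped ~3 px to (354,224.7), consistent with home. Descend and close.

Request:
servo_tool --commands '[[[0,0,0,35,0,0,0],[0,0,0,65,0,0,0],[0,0,0,82,0,0,0],[0,0,0,89,0,0,0],[0,0,0,89,0,0,0]]]'

```text
time_s: 8.5
tcp_pos: [0.5182, 0.4276, 0.2037]
ee_rot: [[-0.992, -0.127, -0.001], [-0.127, 0.992, -0.001], [0.001, -0.001, -1.0]]
wrist_force: [0.1, 0.2, -0.1]
gripper_width: 1.001
gripper_force: 0.0
```

Request:
servo_tool --commands '[[[0.4,0,0,0,0,0,0],[0.6,0,0,0,0,0,0],[0.7,0,0,0,0,0,0],[0.75,0,0,0,0,0,0],[0.8,0,0,0,0,0,0]]]'

```text
time_s: 9.0
tcp_pos: [0.5184, 0.4281, 0.2046]
ee_rot: [[-0.992, -0.127, 0.0], [-0.127, 0.992, 0.0], [-0.0, 0.0, -1.0]]
wrist_force: [0.1, -0.4, 0.5]
gripper_width: 0.629
gripper_force: 0.0
```

Request:
servo_tool --commands '[[[0.85,0,0,0,0,0,0],[0.9,0,0,0,0,0,0],[1,0,0,0,0,0,0],[1,0,0,0,0,0,0],[1,0,0,0,0,0,0]]]'

```text
time_s: 9.5
tcp_pos: [0.5183, 0.428, 0.2042]
ee_rot: [[-0.992, -0.127, -0.0], [-0.127, 0.992, -0.0], [0.0, -0.0, -1.0]]
wrist_force: [0.1, -0.2, 0.0]
gripper_width: 0.232
gripper_force: 30.0
```

Request:
servo_tool --commands '[[[1,0,0,-10,0,0,0],[1,0,0,-35,0,0,0],[1,0,0,-70,0,0,0],[1,0,0,-105,0,0,0],[1,0,0,-130,0,0,0]]]'

```text
time_s: 10.0
tcp_pos: [0.5184, 0.4281, 0.3368]
ee_rot: [[-0.992, -0.127, 0.001], [-0.127, 0.992, 0.001], [-0.001, 0.001, -1.0]]
wrist_force: [0.2, 1.6, -3.5]
gripper_width: 0.231
gripper_force: 30.0
```

Request:
servo_tool --commands '[[[1,4,-6,0,0,0,0],[1,14,-20,0,0,0,0],[1,29,-42,0,0,0,0],[1,48,-69,0,0,0,0],[1,67,-96,0,0,0,0]]]'

```text
time_s: 10.5
tcp_pos: [0.4623, 0.3222, 0.3313]
ee_rot: [[-0.992, -0.127, -0.004], [-0.127, 0.992, -0.003], [0.005, -0.003, -1.0]]
wrist_force: [0.7, -0.1, -3.4]
gripper_width: 0.226
gripper_force: 30.0
```

Request:
servo_tool --commands '[[[1,19,-27,0,0,0,0],[1,35,-50,0,0,0,0],[1,47,-68,0,0,0,0],[1,54,-78,0,0,0,0],[1,56,-81,0,0,0,0]]]'

```text
time_s: 11.0
tcp_pos: [0.4177, 0.2353, 0.3333]
ee_rot: [[-0.992, -0.127, -0.002], [-0.127, 0.992, -0.001], [0.002, -0.001, -1.0]]
wrist_force: [-0.2, 0.9, -3.9]
gripper_width: 0.226
gripper_force: 30.0
```

Request:
servo_tool --commands '[[[1,0,0,8,0,0,0],[1,0,0,22,0,0,0],[1,0,0,38,0,0,0],[1,0,0,48,0,0,0],[1,0,0,54,0,0,0]]]'

```text
time_s: 11.5
tcp_pos: [0.4188, 0.237, 0.2784]
ee_rot: [[-0.992, -0.128, -0.002], [-0.128, 0.992, -0.002], [0.002, -0.002, -1.0]]
wrist_force: [-0.2, 0.2, -3.8]
gripper_width: 0.229
gripper_force: 30.0
```

```bash
python3 - <<'E'
from h import *
s=r.sense(); print(s["tcp_pos"],s["wrist_force"],to([.419,.2365,.2607],down(-1.443+np.pi)))
c,im=cap("scene","s3.png")
G=s["tcp_pos"]-np.array([0,0,.1992]); n=np.array([np.cos(-1.443),np.sin(-1.443),0]); ey=np.array([-n[1],n[0],0])
print("foot corners",[proj(c,G-n*.022+k*ey*.058).round(1) for k in(-1,1)],"foot mid",proj(c,G-n*.022))
u,v=map(int,proj(c,G+[0,0,.07]))
x,y=u-80,v-100; cv2.imwrite("pics/z3.png",cv2.resize(im[y:y+180,x:x+160],None,fx=3,fy=3,interpolation=cv2.INTER_CUBIC)); print("crop",x,y)
E
```

```text
[0.41878419 0.23704797 0.27842829] [-0.18220518  0.20026241 -3.84939674] (array([-0.2, -0.5, 17.7]), array([-0.0016, -0.0022,  0.0003]))
foot corners [array([383.4, 221.9]), array([322.4, 210.1])] foot mid [352.39883113 215.88836501]
crop 276 77
```

View pics/z3.png

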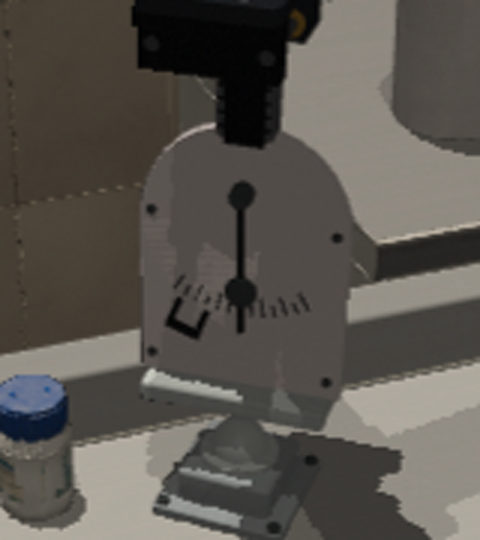

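The gauge hangs upright with its foot mid over the dome; foot corners are at (323,209.7) and (383,220.3), as predicted. The fork is to the left at about (338,182). Lowering gently.

Request:
servo_tool --commands '[[[1,0,0,6,0,0,0],[1,0,0,11,0,0,0],[1,0,0,14,0,0,0],[1,0,0,15.5,0,0,0],[1,0,0,16,0,0,0]]]'

```text
time_s: 12.05
tcp_pos: [0.4189, 0.2368, 0.2643]
ee_rot: [[-0.992, -0.127, 0.0], [-0.127, 0.992, 0.0], [-0.0, 0.0, -1.0]]
wrist_force: [0.5, -0.5, -3.5]
gripper_width: 0.227
gripper_force: 30.0
```

Request:
servo_tool --commands '[[[1,0,0,0.3,0,0,0],[1,0,0,0.6,0,0,0],[1,0,0,0.8,0,0,0],[1,0,0,0.8,0,0,0],[1,0,0,0.8,0,0,0]]]'

```text
time_s: 12.55
tcp_pos: [0.4189, 0.2368, 0.2635]
ee_rot: [[-0.992, -0.127, 0.0], [-0.127, 0.992, 0.0], [-0.0, 0.0, -1.0]]
wrist_force: [0.0, -0.6, -3.1]
gripper_width: 0.227
gripper_force: 30.0
```

Request:
servo_tool --commands '[[[1,0,0,0.5,0,0,0],[1,0,0,1,0,0,0],[1,0,0,1.5,0,0,0],[1,0,0,1.5,0,0,0],[1,0,0,1.5,0,0,0]]]'

```text
time_s: 13.05
tcp_pos: [0.4189, 0.2368, 0.2619]
ee_rot: [[-0.992, -0.127, -0.0], [-0.127, 0.992, -0.0], [0.0, -0.0, -1.0]]
wrist_force: [0.4, 1.0, -3.6]
gripper_width: 0.228
gripper_force: 30.0
```

Request:
servo_tool --commands '[[[1,0,0,0.3,0,0,0],[1,0,0,0.6,0,0,0],[1,0,0,0.6,0,0,0],[1,0,0,0.6,0,0,0],[1,0,0,0.6,0,0,0]]]'

```text
time_s: 13.55
tcp_pos: [0.4189, 0.2368, 0.2614]
ee_rot: [[-0.992, -0.127, 0.0], [-0.127, 0.992, 0.0], [-0.0, 0.0, -1.0]]
wrist_force: [0.1, 0.1, -3.4]
gripper_width: 0.225
gripper_force: 30.0
```

Request:
servo_tool --commands '[[[1,0,0,0.2,0,0,0],[1,0,0,0.5,0,0,0],[1,0,0,0.7,0,0,0],[1,0,0,0.7,0,0,0],[1,0,0,0.7,0,0,0]]]'

```text
time_s: 14.05
tcp_pos: [0.419, 0.2368, 0.2609]
ee_rot: [[-0.992, -0.128, 0.0], [-0.128, 0.992, 0.0], [-0.0, 0.0, -1.0]]
wrist_force: [-0.4, 0.2, -2.2]
gripper_width: 0.225
gripper_force: 30.0
```

Request:
servo_tool --commands '[[[1,0,0,0.2,0,0,0],[1,0,0,0.4,0,0,0],[1,0,0,0.4,0,0,0],[1,0,0,0.4,0,0,0],[1,0,0,0.4,0,0,0]]]'

```text
time_s: 14.55
tcp_pos: [0.4191, 0.2369, 0.2608]
ee_rot: [[-0.992, -0.128, 0.001], [-0.128, 0.992, 0.0], [-0.001, 0.0, -1.0]]
wrist_force: [-0.7, -1.1, 2.4]
gripper_width: 0.229
gripper_force: 30.0
```

Contact is at TCP z 0.2609, with the dome centre 217 mm along the tool axis. I'll ease off to a light load and roll about the dome centre.

Request:
servo_tool --commands '[[[1,0,0,-0.4,0,0,0],[1,-4.3,0,-0.3,0,0.02,0],[1,-8.7,0,-0.2,0,0.04,0],[1,-13,0,0,0,0.06,0],[1,-17.3,0,0.3,0,0.08,0]]]'

```text
time_s: 15.05
tcp_pos: [0.4363, 0.239, 0.2601]
ee_rot: [[-0.988, -0.127, -0.082], [-0.127, 0.992, -0.011], [0.083, -0.0, -0.997]]
wrist_force: [-2.6, 0.4, 4.7]
gripper_width: 0.221
gripper_force: 30.0
```

Request:
servo_tool --commands '[[[1,-4.3,0,0,0,0.02,0],[1,-8.7,0,0.2,0,0.04,0],[1,-13,0,0.4,0,0.06,0],[1,-17.3,0,0.7,0,0.08,0],[1,-17.3,0,0.7,0,0.08,0]]]'

```text
time_s: 15.55
tcp_pos: [0.4543, 0.2413, 0.2578]
ee_rot: [[-0.979, -0.127, -0.159], [-0.125, 0.992, -0.021], [0.16, -0.0, -0.987]]
wrist_force: [-2.0, -0.4, 5.5]
gripper_width: 0.229
gripper_force: 30.0
```

```bash
cat >> h.py <<'E'
def status(save=None,L=.217):
    s=r.sense(); R=np.array(s["ee_rot"]); C=np.array(s["tcp_pos"])+L*R[:,2]
    print("t",s["time_s"],"tilt",np.arcsin(R[:2,2]@-np.array([.992,.127])),"dome ctr est",C.round(4),"F",s["wrist_force"].round(1),"M",s["moment"].round(3))
    c,im=cap("scene"); gz=-R[:,2]; gx=-R[:,1]; gy=-R[:,0]; O=s["tcp_pos"]-.1992*gz
    def pt(y,z): return proj(c,O-.011*gx+y*gy+z*gz)
    # rectified dial: 4 px/mm, y -50..50 (left=+y), z 30..160
    S=4; src=np.float32([pt(.05,.16),pt(-.05,.16),pt(-.05,.03),pt(.05,.03)]); dst=np.float32([[0,0],[400,0],[400,520],[0,520]])
    w=cv2.warpPerspective(im,cv2.getPerspectiveTransform(src,dst),(400,520),flags=cv2.INTER_CUBIC)
    if save: cv2.imwrite("pics/"+save,w); 
    return s,c,im,w
E
python3 - <<'E'
from h import *
status("w1.png")
E
```

```text
t 15.55 tilt 0.16083498029763355 dome ctr est [0.4198 0.2368 0.0436] F [-2.  -0.4  5.5] M [-0.077  0.833  0.007]
```

View pics/w1.png

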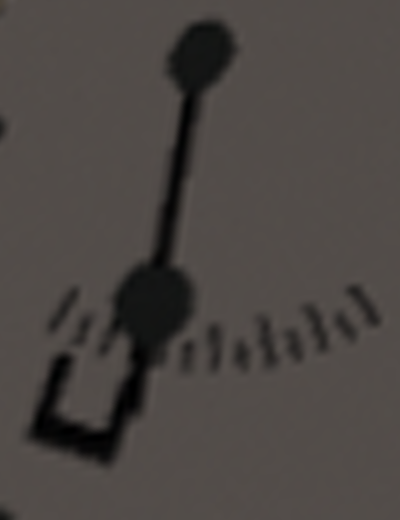

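The rectified dial shows the pivot at (203,55), bob at (156,300) giving about 0.18 rad, and fork centre at (86,406) giving about 0.31–0.32 rad. I'll roll a further 0.13 with less load, let it settle, and look again.

Request:
servo_tool --commands '[[[1,-6.5,0,-0.6,0,0.03,0],[1,-13,0,-0.5,0,0.06,0],[1,-19.5,0,0,0,0.09,0],[1,-23.8,0,0.4,0,0.11,0],[1,-28.1,0,0.9,0,0.13,0]]]'

```text
time_s: 16.1
tcp_pos: [0.4805, 0.2447, 0.2519]
ee_rot: [[-0.95, -0.127, -0.286], [-0.122, 0.992, -0.037], [0.289, -0.0, -0.957]]
wrist_force: [-1.7, 0.2, 3.1]
gripper_width: 0.23
gripper_force: 30.0
```

Request:
servo_tool --commands '[[[1,0,0,0,0,0,0],[1,0,0,0,0,0,0],[1,0,0,0,0,0,0],[1,0,0,0,0,0,0],[1,0,0,0,0,0,0]]]'

```text
time_s: 16.6
tcp_pos: [0.4805, 0.2449, 0.2521]
ee_rot: [[-0.951, -0.127, -0.283], [-0.122, 0.992, -0.036], [0.285, 0.0, -0.958]]
wrist_force: [-0.1, -0.3, -4.2]
gripper_width: 0.228
gripper_force: 30.0
```

Request:
servo_tool --commands '[[[1,0,0,0,0,0,0],[1,0,0,0,0,0,0],[1,0,0,0,0,0,0],[1,0,0,0,0,0,0],[1,0,0,0,0,0,0]]]'

```text
time_s: 17.1
tcp_pos: [0.4805, 0.2447, 0.2525]
ee_rot: [[-0.95, -0.127, -0.284], [-0.122, 0.992, -0.036], [0.286, 0.0, -0.958]]
wrist_force: [0.5, -0.8, -3.6]
gripper_width: 0.228
gripper_force: 30.0
```

Request:
servo_tool --commands '[[[1,0,0,0,0,0,0],[1,0,0,0,0,0,0],[1,0,0,0,0,0,0],[1,0,0,0,0,0,0],[1,0,0,0,0,0,0]]]'

```text
time_s: 17.6
tcp_pos: [0.4805, 0.2447, 0.2525]
ee_rot: [[-0.95, -0.127, -0.284], [-0.122, 0.992, -0.036], [0.286, -0.0, -0.958]]
wrist_force: [-0.8, -0.0, -3.7]
gripper_width: 0.224
gripper_force: 30.0
```

```bash
python3 - <<'E'
from h import *
s,c,im,w=status()
u,v=map(int,proj(c,[.43,.237,.10])); x,y=u-65,v-80
w2=cv2.resize(im[y:y+130,x:x+100],None,fx=4,fy=4,interpolation=cv2.INTER_CUBIC); print(x,y)
cv2.imwrite("pics/w2.png",np.hstack([w,w2]))
E
```

```text
t 17.6 tilt 0.2900508464140154 dome ctr est [0.4189 0.2368 0.0446] F [-0.8 -0.  -3.7] M [ 0.128 -1.062 -0.037]
285 118
```

View pics/w2.png

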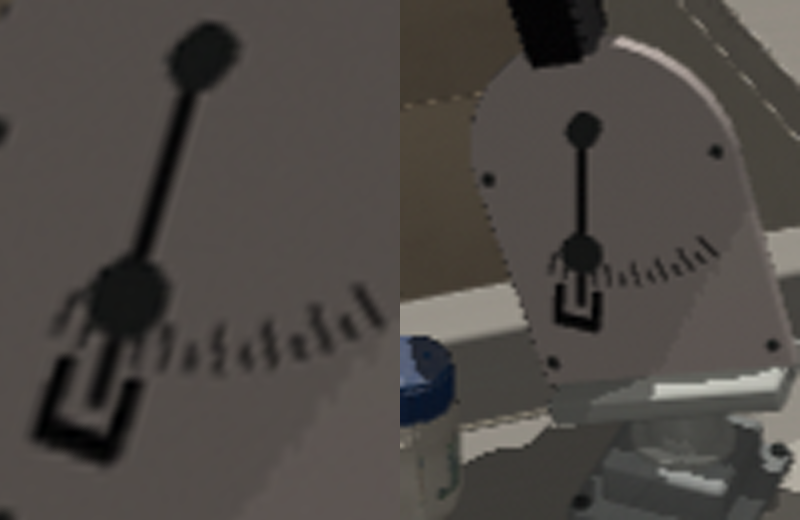

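The pointer's tip is at (100,400) (0.286 rad) inside the fork, whose gap centre is at about (90,403) (0.305 rad). The wrist force shows the foot has just lifted off. I'll roll 0.018 more and re-seat it gently along the foot's normal.

Request:
servo_tool --commands '[[[1,-2,0,0.1,0,0.009,0],[1,-3.9,0,0.2,0,0.018,0],[1,-3.9,0,0.4,0,0.018,0],[1,-3.9,0,0.6,0,0.018,0],[1,-3.9,0,0.6,0,0.018,0]]]'

```text
time_s: 18.15
tcp_pos: [0.4842, 0.2452, 0.2509]
ee_rot: [[-0.945, -0.127, -0.3], [-0.121, 0.992, -0.038], [0.303, 0.0, -0.953]]
wrist_force: [0.1, 0.3, -2.7]
gripper_width: 0.226
gripper_force: 30.0
```

Request:
servo_tool --commands '[[[1,0,0,0.1,0,0,0],[1,0,0,0.2,0,0,0],[1,0,0,0.2,0,0,0],[1,0,0,0.2,0,0,0],[1,0,0,0.2,0,0,0]]]'

```text
time_s: 18.65
tcp_pos: [0.4841, 0.2452, 0.2508]
ee_rot: [[-0.945, -0.127, -0.3], [-0.122, 0.992, -0.038], [0.302, 0.0, -0.953]]
wrist_force: [0.7, 0.1, -2.1]
gripper_width: 0.233
gripper_force: 30.0
```

Request:
servo_tool --commands '[[[1,0,0,0.1,0,0,0],[1,0,0,0.2,0,0,0],[1,0,0,0.3,0,0,0],[1,0,0,0.3,0,0,0],[1,0,0,0.3,0,0,0]]]'

```text
time_s: 19.15
tcp_pos: [0.4841, 0.2452, 0.2507]
ee_rot: [[-0.945, -0.128, -0.3], [-0.122, 0.992, -0.038], [0.302, 0.0, -0.953]]
wrist_force: [1.8, -0.7, -0.0]
gripper_width: 0.227
gripper_force: 30.0
```

Request:
servo_tool --commands '[[[1,0,0,0,0,0,0],[1,0,0,0,0,0,0],[1,0,0,0,0,0,0],[1,0,0,0,0,0,0],[1,0,0,0,0,0,0]]]'

```text
time_s: 19.65
tcp_pos: [0.4841, 0.2452, 0.2507]
ee_rot: [[-0.945, -0.128, -0.3], [-0.122, 0.992, -0.038], [0.302, 0.0, -0.953]]
wrist_force: [2.2, 0.2, 1.9]
gripper_width: 0.228
gripper_force: 30.0
```

Request:
servo_tool --commands '[[[1,0,0,0,0,0,0],[1,0,0,0,0,0,0],[1,0,0,0,0,0,0],[1,0,0,0,0,0,0],[1,0,0,0,0,0,0]]]'

```text
time_s: 20.15
tcp_pos: [0.4841, 0.2451, 0.2506]
ee_rot: [[-0.945, -0.127, -0.3], [-0.122, 0.992, -0.038], [0.302, 0.0, -0.953]]
wrist_force: [2.4, 0.4, 3.9]
gripper_width: 0.23
gripper_force: 30.0
```

```bash
python3 - <<'E'
from h import *
s,c,im,w=status()
w2=cv2.resize(im[130:260,300:400],None,fx=4,fy=4,interpolation=cv2.INTER_CUBIC)
cv2.imwrite("pics/w3.png",np.hstack([w,w2]))
R=np.array(s["ee_rot"]);O=s["tcp_pos"]+.1992*R[:,2]
f=lambda p:((proj(c,p)-[300,130])*4+[400,0]).round()
print([f(O+k*.058*-R[:,0]+.022*R[:,1]) for k in(-1,0,1)],"dome",f([.419,.2368,.0439]))
E
```

```text
t 20.15 tilt 0.3073346365037507 dome ctr est [0.419  0.2368 0.0438] F [2.4 0.4 3.9] M [ 0.127 -1.338  0.014]
[array([716., 365.]), array([597., 373.]), array([485., 381.])] dome [621. 377.]
```

View pics/w3.png

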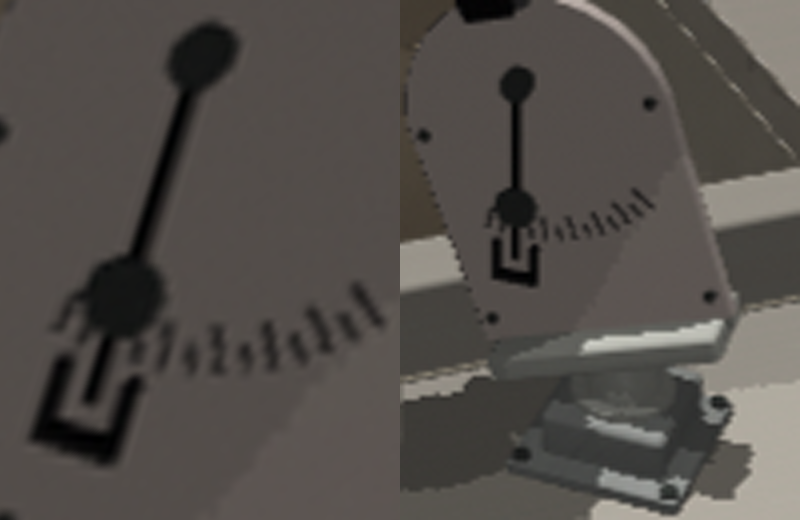

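The pointer tip (515,258 in the right crop) is midway between the prongs (496 and 537), and the foot sits on the dome. The load creeps upward, so I'll ease off slightly.

Request:
servo_tool --commands '[[[1,0,0,-0.3,0,0,0],[1,0,0,-0.3,0,0,0],[1,0,0,-0.3,0,0,0],[1,0,0,-0.3,0,0,0],[1,0,0,-0.3,0,0,0]]]'

```text
time_s: 20.7
tcp_pos: [0.484, 0.2452, 0.2507]
ee_rot: [[-0.945, -0.127, -0.3], [-0.122, 0.992, -0.039], [0.303, 0.0, -0.953]]
wrist_force: [2.9, 0.5, 4.4]
gripper_width: 0.225
gripper_force: 30.0
```

Request:
servo_tool --commands '[[[1,0,0,0,0,0,0],[1,0,0,0,0,0,0],[1,0,0,0,0,0,0],[1,0,0,0,0,0,0],[1,0,0,0,0,0,0]]]'

```text
time_s: 21.2
tcp_pos: [0.484, 0.2451, 0.2507]
ee_rot: [[-0.945, -0.127, -0.3], [-0.121, 0.992, -0.039], [0.303, 0.0, -0.953]]
wrist_force: [3.6, 0.5, 2.5]
gripper_width: 0.223
gripper_force: 30.0
```

Request:
servo_tool --commands '[[[1,0,0,0,0,0,0],[1,0,0,0,0,0,0],[1,0,0,0,0,0,0],[1,0,0,0,0,0,0],[1,0,0,0,0,0,0]]]'

```text
time_s: 21.7
tcp_pos: [0.484, 0.2451, 0.2506]
ee_rot: [[-0.945, -0.127, -0.301], [-0.121, 0.992, -0.039], [0.303, 0.0, -0.953]]
wrist_force: [2.8, -0.0, 4.3]
gripper_width: 0.229
gripper_force: 30.0
```

Request:
servo_tool --commands '[[[1,0,0,-0.3,0,0,0],[1,0,0,-0.3,0,0,0],[1,0,0,-0.3,0,0,0],[1,0,0,-0.3,0,0,0],[1,0,0,-0.3,0,0,0]]]'

```text
time_s: 22.2
tcp_pos: [0.484, 0.2452, 0.2507]
ee_rot: [[-0.945, -0.127, -0.301], [-0.121, 0.992, -0.039], [0.303, -0.0, -0.953]]
wrist_force: [2.9, 0.3, 2.2]
gripper_width: 0.228
gripper_force: 30.0
```

Request:
servo_tool --commands '[[[1,0,0,0,0,0,0],[1,0,0,0,0,0,0],[1,0,0,0,0,0,0],[1,0,0,0,0,0,0],[1,0,0,0,0,0,0]]]'

```text
time_s: 22.7
tcp_pos: [0.4839, 0.2451, 0.2507]
ee_rot: [[-0.945, -0.127, -0.301], [-0.121, 0.992, -0.039], [0.303, -0.0, -0.953]]
wrist_force: [3.0, 0.6, 1.0]
gripper_width: 0.228
gripper_force: 30.0
```

Request:
servo_tool --commands '[[[1,0,0,0,0,0,0],[1,0,0,0,0,0,0],[1,0,0,0,0,0,0],[1,0,0,0,0,0,0],[1,0,0,0,0,0,0]]]'

```text
time_s: 23.2
tcp_pos: [0.484, 0.2451, 0.2508]
ee_rot: [[-0.945, -0.127, -0.301], [-0.121, 0.992, -0.039], [0.303, -0.0, -0.953]]
wrist_force: [2.4, 0.8, -0.6]
gripper_width: 0.228
gripper_force: 30.0
```

Request:
servo_tool --commands '[[[1,0,0,0,0,0,0],[1,0,0,0,0,0,0],[1,0,0,0,0,0,0],[1,0,0,0,0,0,0],[1,0,0,0,0,0,0]]]'

```text
time_s: 23.7
tcp_pos: [0.484, 0.2451, 0.2508]
ee_rot: [[-0.945, -0.127, -0.301], [-0.121, 0.992, -0.039], [0.303, -0.0, -0.953]]
wrist_force: [3.7, -0.2, -0.7]
gripper_width: 0.227
gripper_force: 30.0
```

Request:
servo_tool --commands '[[[1,0,0,0,0,0,0],[1,0,0,0,0,0,0],[1,0,0,0,0,0,0],[1,0,0,0,0,0,0],[1,0,0,0,0,0,0]]]'

```text
time_s: 24.2
tcp_pos: [0.4839, 0.2451, 0.2508]
ee_rot: [[-0.945, -0.127, -0.301], [-0.121, 0.992, -0.039], [0.303, -0.0, -0.953]]
wrist_force: [1.8, 0.8, -1.6]
gripper_width: 0.228
gripper_force: 30.0
```

Request:
servo_tool --commands '[[[1,0,0,0,0,0,0],[1,0,0,0,0,0,0],[1,0,0,0,0,0,0],[1,0,0,0,0,0,0],[1,0,0,0,0,0,0]]]'

```text
time_s: 24.7
tcp_pos: [0.484, 0.2451, 0.2509]
ee_rot: [[-0.945, -0.127, -0.301], [-0.121, 0.992, -0.039], [0.303, -0.0, -0.953]]
wrist_force: [1.8, 0.2, -1.4]
gripper_width: 0.23
gripper_force: 30.0
```

Request:
servo_tool --commands '[[[1,0,0,0,0,0,0],[1,0,0,0,0,0,0],[1,0,0,0,0,0,0],[1,0,0,0,0,0,0],[1,0,0,0,0,0,0]]]'

```text
time_s: 25.2
tcp_pos: [0.484, 0.2451, 0.2508]
ee_rot: [[-0.945, -0.127, -0.301], [-0.121, 0.992, -0.039], [0.303, -0.0, -0.953]]
wrist_force: [2.0, 0.3, -2.4]
gripper_width: 0.228
gripper_force: 30.0
```

```bash
python3 - <<'E'
from h import *
s,c,im,w=status()
w2=cv2.resize(im[130:260,300:400],None,fx=4,fy=4,interpolation=cv2.INTER_CUBIC)
cv2.imwrite("pics/w4.png",np.hstack([w,w2]))
E
```

```text
t 25.2 tilt 0.3082785080574354 dome ctr est [0.4187 0.2367 0.044 ] F [ 2.   0.3 -2.4] M [ 0.29  -1.787 -0.035]
```

View pics/w4.png

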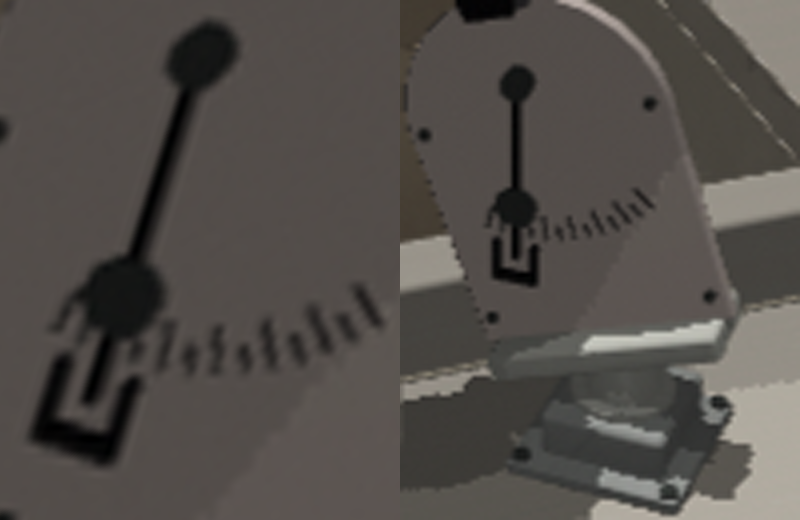

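The pointer is centred in the fork, but the load is drifting down (about 1.4 N). I'll add a little seat so contact stays.

Request:
servo_tool --commands '[[[1,0,0,0.2,0,0,0],[1,0,0,0.2,0,0,0],[1,0,0,0.2,0,0,0],[1,0,0,0.2,0,0,0],[1,0,0,0.2,0,0,0]]]'

```text
time_s: 25.75
tcp_pos: [0.484, 0.2451, 0.2508]
ee_rot: [[-0.945, -0.127, -0.301], [-0.121, 0.992, -0.039], [0.303, 0.0, -0.953]]
wrist_force: [2.6, 0.2, -0.8]
gripper_width: 0.23
gripper_force: 30.0
```

Request:
servo_tool --commands '[[[1,0,0,0,0,0,0],[1,0,0,0,0,0,0],[1,0,0,0,0,0,0],[1,0,0,0,0,0,0],[1,0,0,0,0,0,0]]]'

```text
time_s: 26.25
tcp_pos: [0.484, 0.2451, 0.2508]
ee_rot: [[-0.945, -0.127, -0.301], [-0.121, 0.992, -0.039], [0.303, -0.0, -0.953]]
wrist_force: [3.3, 0.7, -0.8]
gripper_width: 0.23
gripper_force: 30.0
```

Request:
servo_tool --commands '[[[1,0,0,0,0,0,0],[1,0,0,0,0,0,0],[1,0,0,0,0,0,0],[1,0,0,0,0,0,0],[1,0,0,0,0,0,0]]]'

```text
time_s: 26.75
tcp_pos: [0.484, 0.2451, 0.2508]
ee_rot: [[-0.945, -0.127, -0.301], [-0.121, 0.992, -0.039], [0.303, 0.0, -0.953]]
wrist_force: [2.7, 0.2, 0.7]
gripper_width: 0.227
gripper_force: 30.0
```

Request:
servo_tool --commands '[[[1,0,0,0,0,0,0],[1,0,0,0,0,0,0],[1,0,0,0,0,0,0],[1,0,0,0,0,0,0],[1,0,0,0,0,0,0]]]'

```text
time_s: 27.25
tcp_pos: [0.484, 0.2451, 0.2508]
ee_rot: [[-0.945, -0.127, -0.301], [-0.121, 0.992, -0.039], [0.303, 0.0, -0.953]]
wrist_force: [2.6, 0.3, 0.9]
gripper_width: 0.229
gripper_force: 30.0
```

Steady at a light load of about 4 N, with the pose unchanged. Handing in.

```bash
python3 -c "
from h import *
print(r.finish_job())"
```

```text
the job is handed in; nothing more can be done
None
```

I pressed the cap fully home, then picked the gauge up and stood it on the dome. I handed the job in at about 27 s with the gauge still held, its foot on the cap under about 4 N and the pointer at rest mid-fork (tilt 0.308 rad).

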